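Put the laser filters away by colour

ROBOT

A 6-joint arm with a two-finger parallel gripper is mounted at the origin on the work surface. World frame = base frame: x ahead of the robot, y to its left, z up, the work surface at z = 0. Lengths are in mm, angles in rad, forces in N, time in s.
With the tool pointing down it reaches from about 350 to 725 mm from the base axis. Payload 6 kg.
Tool frame: the origin (TCP) lies at the very end of the fingers, on their centre line; the grasp point (between the pads) lies 19 mm behind it; z points along the fingers, y is the line along which they close (so a half turn about z gives the same grasp; the last joint's range is limited). The gripper opens to 85 mm and grips with 20 to 120 N. Pads are 22 mm wide; open, the fingers measure 114 mm over their backs; the gripper's body (76 mm by 85 mm) begins 54 mm behind the grasp point. The pads swing forward as they close: fully open they stand 13 mm farther back than shut.
Start: joints at [1.656, 0.04, 0.085, 0, -1.615, -0.334], TCP at [147.719, 581.509, 231.261] pointing down, gripper open.
Joint ranges: [-2.56, 2.56], [-1.29, 2.01], [-1.08, 1.49], [-3.29, 1.98], [-2.81, -0.18], [-2.99, 2.99]. Speed limits (rad/s): [2.57, 2.57, 3.01, 3.14, 3.14, 3.14].

INTERFACE

Orientations are given as [roll, pitch, yaw] about the fixed x, y, z axes, in that order (R = Rz(yaw) Ry(pitch) Rx(roll)).
In Python, from workcell import r gives the robot as it stands. Calls block until the motion is done:
- r.goto(position, orientation): joint-space move of the TCP to a pose.
- r.move_straight(position, orientation=None, feed=150): straight line of the TCP; orientation=None keeps the orientation; feed is the mean speed in mm/s.
- r.move_j(angles): joint-space move.
- r.command_gripper(opening, grip_force=None): opening from 0.0 (shut) to 1.0 (fully open); grip_force is the grip in N (None keeps the last); returns when the fingers have stopped.
- r.wait(seconds).
- r.inverse_kinematics(position, orientation): joint angles nearest the present ones, or None.
- r.state(): the state.
- r.get_image(name): name is "scene" or "side" or "wrist"; returns a dict with "color" (400x640x3 uint8, red, green, blue), "fovy" (degrees; the focal length in pixels is half the picture's height over the tangent of half this angle, whatever the lens; pixels are square), "cx", "cy" (the principal point, pixels), "world_from_camera" (4x4, takes a point from camera to world coordinates); the wrist camera has in their place "tool_from_camera" (4x4, takes a point from camera to tool coordinates, whose origin is the TCP and whose axes are the flange's). Camera axes: x right, y up, looking along -z (the intrinsics and any distortion apply to the point x, -y, -z); pixel columns grow to the right and rows downward; lengths in mm; the calibration is good to about 2 mm. A picture is of the moment at which its call begins: read the wrist's pose just before it. There is no depth.
A pose or a line that the arm cannot do raises r.PlanningError and nothing moves.
- r.close_job(): hands the job in; it is judged then, once.
The state is a dict: "t": time; "qpos": joint angles; "qd": joint speeds; "joint_torque": joint torques, N m; "eef_pos": TCP position; "tool_rot": TCP orientation; "contact_force": force on the tool from outside, world axes, zero at the start; "wrist_torque": the same for the moment, N m; "gripper_width": opening from 0.0 (shut) to 1.0 (fully open); "gripper_force": force on a finger pad.
Only numpy, scipy, OpenCV 4.12 (cv2) and the standard library are available. Lean on these libraries where they do the work, as an engineer would, in place of code of your own. Each camera call takes 0.05 s, during which the arm holds its last target. There are 200 camera calls.

TASK

Sort the red and blue post-mounted filters into the trays of their own colour: two red ones in the red tray, two blue ones in the blue tray, each standing upright on the tray floor with its brass thumbscrew pointing straight along the tray towards the tray's yellow end. Keep the filters upright and set them down rather than dropping them; leave the green and the white filter and everything else on the table where they are.

Things in the scene. Friction and masses are not known exactly. Their poses are not given: they have to be found in the camera images.
- mount_red1: red filter on a post, upright, 120 mm tall, 0.25 kg. Round foot 60 mm across, 12 mm high; post 20 mm across; on top a black holder 14 mm thick (x), 50 mm wide (y), 72 to 120 mm high, with red top edge and red disc in both faces. One brass thumbscrew juts from the post along -x, 40 mm up, ending 40 mm from the axis. Origin: centre of the underside; z up. To be sorted.
- mount_red1_screw (a point): end of the thumbscrew of mount_red1, 40 mm from the axis along -x and 40 mm above the underside
- mount_red2: red filter on a post, upright, 120 mm tall, 0.25 kg. Round foot 60 mm across, 12 mm high; post 20 mm across; on top a black holder 14 mm thick (x), 50 mm wide (y), 72 to 120 mm high, with red top edge and red disc in both faces. One brass thumbscrew juts from the post along -x, 40 mm up, ending 40 mm from the axis. Origin: centre of the underside; z up. To be sorted.
- mount_red2_screw (a point): end of the thumbscrew of mount_red2, 40 mm from the axis along -x and 40 mm above the underside
- mount_blue1: blue filter on a post, upright, 120 mm tall, 0.25 kg. Round foot 60 mm across, 12 mm high; post 20 mm across; on top a black holder 14 mm thick (x), 50 mm wide (y), 72 to 120 mm high, with blue top edge and blue disc in both faces. One brass thumbscrew juts from the post along -x, 40 mm up, ending 40 mm from the axis. Origin: centre of the underside; z up. To be sorted.
- mount_blue1_screw (a point): end of the thumbscrew of mount_blue1, 40 mm from the axis along -x and 40 mm above the underside
- mount_blue2: blue filter on a post, upright, 120 mm tall, 0.25 kg. Round foot 60 mm across, 12 mm high; post 20 mm across; on top a black holder 14 mm thick (x), 50 mm wide (y), 72 to 120 mm high, with blue top edge and blue disc in both faces. One brass thumbscrew juts from the post along -x, 40 mm up, ending 40 mm from the axis. Origin: centre of the underside; z up. To be sorted.
- mount_blue2_screw (a point): end of the thumbscrew of mount_blue2, 40 mm from the axis along -x and 40 mm above the underside
- mount_green: green filter on a post, upright, 120 mm tall, 0.25 kg. Round foot 60 mm across, 12 mm high; post 20 mm across; on top a black holder 14 mm thick (x), 50 mm wide (y), 72 to 120 mm high, with green top edge and green disc in both faces. One brass thumbscrew juts from the post along -x, 40 mm up, ending 40 mm from the axis. Origin: centre of the underside; z up. Not to be moved.
- mount_white: white filter on a post, upright, 120 mm tall, 0.25 kg. Round foot 60 mm across, 12 mm high; post 20 mm across; on top a black holder 14 mm thick (x), 50 mm wide (y), 72 to 120 mm high, with white top edge and white disc in both faces. One brass thumbscrew juts from the post along -x, 40 mm up, ending 40 mm from the axis. Origin: centre of the underside; z up. Not to be moved.
- tray_red: red open tray, fixed, 240 (x) by 110 (y) by 24 mm high, walls and floor 5 mm thick. Its short end at -x is yellow, with a yellow flange 24 mm wide beyond the rim. Holds two filters in line along x, e.g. 55 mm either side of the middle. Origin: centre of the underside; x points from the yellow end to the other end
- tray_red_yellow (a point): middle of the rim of the yellow end wall of tray_red, 117.5 mm along -x from the tray's origin
- tray_blue: blue open tray, fixed, 240 (x) by 110 (y) by 24 mm high, walls and floor 5 mm thick. Its short end at -x is yellow, with a yellow flange 24 mm wide beyond the rim. Holds two filters in line along x, e.g. 55 mm either side of the middle. Origin: centre of the underside; x points from the yellow end to the other end
- tray_blue_yellow (a point): middle of the rim of the yellow end wall of tray_blue, 117.5 mm along -x from the tray's origin
- driver: bystander: screwdriver with an orange handle, lying flat, about 200 mm long; origin under its middle, x along it
- bottle: bystander: amber bottle, 54 mm in diameter and 130 mm tall; origin: centre of its underside
- blower: bystander: orange dust blower standing on its bulb, 62 mm in diameter, 120 mm tall; origin: centre of its underside
- lens_box: bystander: closed cardboard box, 70 by 70 by 40 mm; origin: centre of its underside
- clamp: bystander: dark steel clamp ring lying flat, 64 mm in diameter, 16 mm high; origin: centre of its underside
There are look-alikes about, which are no part of the job. What is shaped like the mount_red2 but pink is not meant.

How it is judged (in metres and radians):
At the end, for the whole second after the job is handed in: Each red and blue filter stands on the floor of its own colour's tray (within 4 mm), upright within 3 degrees, thumbscrew pointing along the tray to its yellow end within 17 degrees, released and at rest; all other things on the table are within 30 mm of where they began (x of mount_red1 in the frame of tray_red between -0.092 and 0.092 m and y of mount_red1 in the frame of tray_red between -0.027 and 0.027 m and z of mount_red1 in the frame of tray_red between 0.001 and 0.009 m and angle between each of mount_red1, mount_red2, mount_blue1, mount_blue2's own z axis and vertical below 0.05 rad and angle between the x axis of each of mount_red1, mount_red2 and the x axis of tray_red, either way round below 0.3 rad and x of tray_red_yellow in the frame of mount_red1 below -0.012 m and linear speed of each of mount_red1, mount_red2, mount_blue1, mount_blue2 below 0.02 m/s and angular speed of each of mount_red1, mount_red2, mount_blue1, mount_blue2 below 0.2 rad/s and x of mount_red2 in the frame of tray_red between -0.092 and 0.092 m and y of mount_red2 in the frame of tray_red between -0.027 and 0.027 m and z of mount_red2 in the frame of tray_red between 0.001 and 0.009 m and x of tray_red_yellow in the frame of mount_red2 below -0.012 m and x of mount_blue1 in the frame of tray_blue between -0.092 and 0.092 m and y of mount_blue1 in the frame of tray_blue between -0.027 and 0.027 m and z of mount_blue1 in the frame of tray_blue between 0.001 and 0.009 m and angle between the x axis of each of mount_blue1, mount_blue2 and the x axis of tray_blue, either way round below 0.3 rad and x of tray_blue_yellow in the frame of mount_blue1 below -0.012 m and x of mount_blue2 in the frame of tray_blue between -0.092 and 0.092 m and y of mount_blue2 in the frame of tray_blue between -0.027 and 0.027 m and z of mount_blue2 in the frame of tray_blue between 0.001 and 0.009 m and x of tray_blue_yellow in the frame of mount_blue2 below -0.012 m and distance of each of mount_green, mount_white, driver, bottle, blower, lens_box, clamp from where it was at the start of the episode below 0.03 m); the robot touches nothing.
It fails at once if a filter to be sorted is tipped by more than 30 degrees (angle between any of mount_red1, mount_red2, mount_blue1, mount_blue2's own z axis and vertical above 0.52 rad).
It fails at once if a filter is dropped into a tray (it meets the tray floor faster than 0.5 m/s) ((x of mount_red1 in the frame of tray_red between -0.115 and 0.115 m and y of mount_red1 in the frame of tray_red between -0.05 and 0.05 m and z of mount_red1 in the frame of tray_red between 0.001 and 0.02 m and linear speed of mount_red1 above 0.5 m/s) or (x of mount_red1 in the frame of tray_blue between -0.115 and 0.115 m and y of mount_red1 in the frame of tray_blue between -0.05 and 0.05 m and z of mount_red1 in the frame of tray_blue between 0.001 and 0.02 m and linear speed of mount_red1 above 0.5 m/s) or (x of mount_red2 in the frame of tray_red between -0.115 and 0.115 m and y of mount_red2 in the frame of tray_red between -0.05 and 0.05 m and z of mount_red2 in the frame of tray_red between 0.001 and 0.02 m and linear speed of mount_red2 above 0.5 m/s) or (x of mount_red2 in the frame of tray_blue between -0.115 and 0.115 m and y of mount_red2 in the frame of tray_blue between -0.05 and 0.05 m and z of mount_red2 in the frame of tray_blue between 0.001 and 0.02 m and linear speed of mount_red2 above 0.5 m/s) or (x of mount_blue1 in the frame of tray_red between -0.115 and 0.115 m and y of mount_blue1 in the frame of tray_red between -0.05 and 0.05 m and z of mount_blue1 in the frame of tray_red between 0.001 and 0.02 m and linear speed of mount_blue1 above 0.5 m/s) or (x of mount_blue1 in the frame of tray_blue between -0.115 and 0.115 m and y of mount_blue1 in the frame of tray_blue between -0.05 and 0.05 m and z of mount_blue1 in the frame of tray_blue between 0.001 and 0.02 m and linear speed of mount_blue1 above 0.5 m/s) or (x of mount_blue2 in the frame of tray_red between -0.115 and 0.115 m and y of mount_blue2 in the frame of tray_red between -0.05 and 0.05 m and z of mount_blue2 in the frame of tray_red between 0.001 and 0.02 m and linear speed of mount_blue2 above 0.5 m/s) or (x of mount_blue2 in the frame of tray_blue between -0.115 and 0.115 m and y of mount_blue2 in the frame of tray_blue between -0.05 and 0.05 m and z of mount_blue2 in the frame of tray_blue between 0.001 and 0.02 m and linear speed of mount_blue2 above 0.5 m/s)).
It fails at once if another thing on the table (green or white filter, screwdriver, bottle, blower, cardboard box, clamp ring) is moved by more than 30 mm or either of the two filters is tipped over (distance of any of mount_green, mount_white, driver, bottle, blower, lens_box, clamp from where it was at the start of the episode above 0.03 m or angle between any of mount_green, mount_white's own z axis and vertical above 0.52 rad).
It also fails if it takes over 69 s, if anything falls off the work surface, if the arm or the gripper's body presses on something with over 40 N, if the wrist force passes 120 N, or if a joint passes its speed limit or range.

## Working session

There is one attempt and no reset: what is moved stays moved. The work goes in short steps, each a Python script; the robot and the scene stay as the last script left them, time stands still between calls to the robot, and variables do not carry over. Pictures are saved under pics/ and viewed, at most 10 in all, crops included, and the job is handed in when it is done.

```bash
ls; mkdir -p pics; python3 - <<'E'
from workcell import r
import cv2,pickle
d={}
for n in("scene","side","wrist"):
    s=r.state();im=r.get_image(n);im['s']=s;d[n]=im
    cv2.imwrite(f"pics/{n}0.png",im["color"][:,:,::-1])
    print(n,{k:v for k,v in im.items() if k not in('color','s')})
pickle.dump(d,open('d0.pkl','wb'));print(r.state())
E
```

```text
pics
scene {'fovy': 52.62914474917812, 'cx': 320.9721023738763, 'cy': 201.1835748471407, 'world_from_camera': array([[-2.99261314e-01, -7.69092940e-01,  5.64746594e-01,
         1.20832427e+03],
       [ 9.54107845e-01, -2.34378231e-01,  1.86400283e-01,
         2.09542676e+02],
       [-1.09948340e-02,  5.94611549e-01,  8.03937945e-01,
         1.00739406e+03],
       [ 0.00000000e+00,  0.00000000e+00,  0.00000000e+00,
         1.00000000e+00]])}
side {'fovy': 56.53592008952103, 'cx': 314.3874310633309, 'cy': 203.41544919269904, 'world_from_camera': array([[-9.31566782e-01,  1.86366175e-01, -3.12171393e-01,
         2.76223400e+02],
       [-3.63214231e-01, -5.15042714e-01,  7.76406095e-01,
         6.62220878e+02],
       [-1.60857673e-02,  8.36659221e-01,  5.47487531e-01,
         5.46855097e+02],
       [ 0.00000000e+00,  0.00000000e+00,  0.00000000e+00,
         1.00000000e+00]])}
wrist {'fovy': 60.80185233148636, 'cx': 326.59400623499243, 'cy': 197.4046043128783, 'tool_from_camera': array([[ 5.68570828e-04,  9.60843580e-01,  2.77090763e-01,
         6.87282987e+01],
       [ 9.
[... 263 characters left out ...]
': array([ 1.65571248e+00,  4.06608778e-02,  8.40550641e-02, -3.36935626e-04,
       -1.61548255e+00, -3.33676529e-01]), 'qd': array([ 5.43145328e-05, -2.62995825e-03,  4.70673057e-03,  1.67148109e-03,
        5.84332538e-04,  1.33530555e-04]), 'joint_torque': array([-1.65025333e-03, -3.68614233e+01,  3.47687781e+01,  6.93617240e+00,
       -4.40081174e-03, -7.68726352e-06]), 'eef_pos': array([147.61219561, 581.30568772, 230.523676  ]), 'tool_rot': array([ 3.14026163e+00, -1.05113856e-04, -2.48745477e-01]), 'contact_force': array([ 0.36765713, -0.11624477, -0.41121313]), 'wrist_torque': array([ 0.01172122, -0.01476197, -0.01042216]), 'gripper_force': 0.0, 'gripper_width': 0.9984626480366454}
```

View pics/scene0.png

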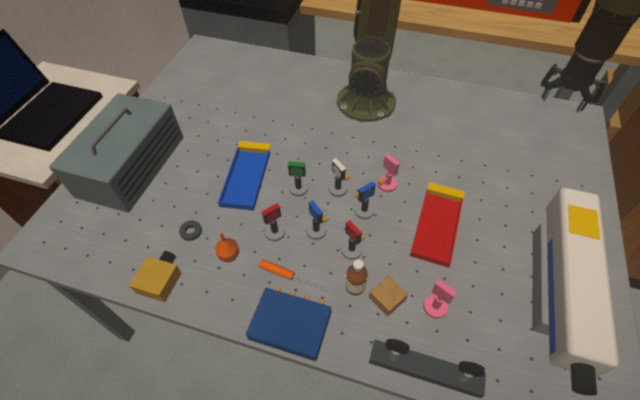

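View pics/side0.png

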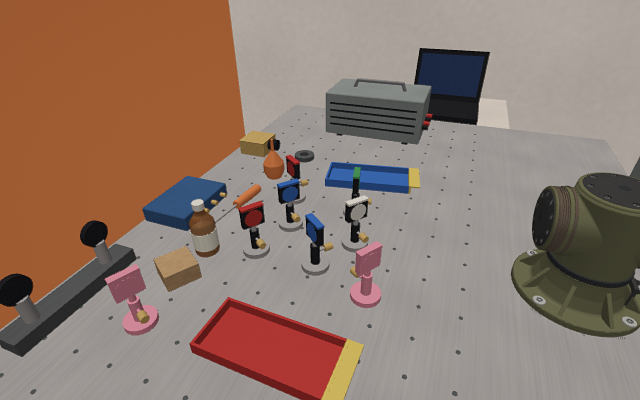

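The scene view shows these candidates: red filters at (272,220) and (352,238), and blue filters at (317,215) and (365,198). The look-alikes are pink, with pink feet, at (389,172) and (440,300). They don't fit "red", so I'll leave them alone. The enlarged crops should confirm this and give the pixel readings.

```bash
python3 - <<'E'
import cv2
a=cv2.imread('pics/scene0.png')[135:270,212:472]; cv2.imwrite('pics/c1.png',cv2.resize(a,None,fx=3,fy=3,interpolation=2))
a=cv2.imread('pics/side0.png')[145:400,180:430]; cv2.imwrite('pics/c2.png',cv2.resize(a,None,fx=2.35,fy=2.35,interpolation=2))
E
```

```text
(no output)
```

View pics/c1.png

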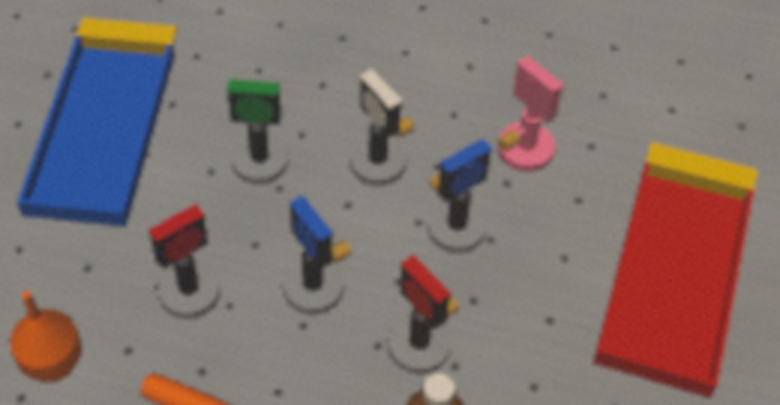

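View pics/c2.png

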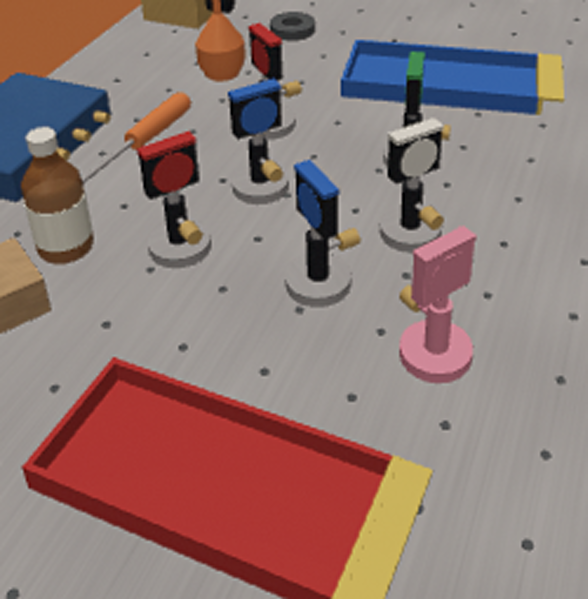

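The crops show two red and two blue filters with black holders and grey feet. The pinks are clearly pink throughout. Next I triangulate the points I read off.

```bash
cat > h.py <<'E'
import numpy as np,pickle
from scipy.spatial.transform import Rotation as Ro
def ray(im,u,v,s=None):
    f=200/np.tan(np.radians(im['fovy']/2))
    d=np.array([(u-im['cx'])/f,-(v-im['cy'])/f,-1.])
    if 'world_from_camera' in im: T=im['world_from_camera']
    else:
        s=s or im['s'];W=np.eye(4);W[:3,:3]=Ro.from_euler('xyz',s['tool_rot']).as_matrix();W[:3,3]=s['eef_pos'];T=W@im['tool_from_camera']
    d=T[:3,:3]@d
    return T[:3,3],d/np.linalg.norm(d)
def onz(im,u,v,z):
    o,d=ray(im,u,v);return (o+d*(z-o[2])/d[2])[:2]
def tri(rays):
    A=sum(np.eye(3)-np.outer(d,d) for o,d in rays);b=sum((np.eye(3)-np.outer(d,d))@o for o,d in rays)
    p=np.linalg.solve(A,b);return p,max(np.linalg.norm(np.cross(d,p-o)) for o,d in rays)
E
python3 - <<'E'
from h import *
np.set_printoptions(precision=1,suppress=True)
d=pickle.load(open('d0.pkl','rb'));S,D=d['scene'],d['side']
c1=lambda x,y:(212+x/3-.33,135+y/3-.33); c2=lambda x,y:(180+x/2.35-.3,145+y/2.35-.3)
P={'rA top':((178,223),(262,33)),'rB top':((425,278),(168,150)),'bC top':((311,220),(256,95)),'bD top':((465,157),(317,180)),
'rB scr':((455,304),(197,236)),'bC scr':((346,249),(276,173)),'bD scr':((434,182),(355,238)),
'green top':((254,86),(416,60)),'white top':((380,86),(414,132)),
'R far1':((598,357),(27,467)),'R far2':((714,388),(117,360)),'R yel':((640,165),(333,597)),'R yel2':((753,191),(392,457)),
'B farL':((22,207),(352,42)),'B farR':((127,215),(343,82)),'B yL':((80,37),(537,55)),'B yR':((172,46),(540,108))}
for k,(a,b) in P.items():
    p,e=tri([ray(S,*c1(*a)),ray(D,*c2(*b))]);z=120 if 'top' in k else 40 if 'scr' in k else 24
    print(k,p,e.round(1),'| scene',onz(S,*c1(*a),z),'side',onz(D,*c2(*b),z))
for k,a in {'rA':(188,312),'rB':(419,370),'bC':(313,310),'bD':(457,248)}.items(): print(k,'foot front',onz(S,*c1(*a),0))
E
```

```text
rA top [ 650.6 -116.3  121.6] 0.4 | scene [ 649.2 -117.2] side [ 652.  -118.4]
rB top [639.3 110.4 114.8] 1.7 | scene [641.2 109.7] side [635.3 119.2]
bC top [607.2  -5.1 113.3] 0.6 | scene [611.2  -3.9] side [602.2   6.1]
bD top [497.9 111.1 116.3] 0.3 | scene [500.6 111.3] side [496.1 116.2]
rB scr [608.6 133.5  40.1] 1.5 | scene [609.7 134.7] side [608.2 131.7]
bC scr [579.9  19.1  40.8] 1.0 | scene [580.2  19.6] side [580.1  16.8]
bD scr [474.3  80.   36.1] 0.3 | scene [476.9  80.3] side [472.9  84.9]
green top [ 475.4 -106.5  123.2] 1.3 | scene [ 474.2 -106.7] side [ 476.5 -114.5]
white top [440.4  12.7 119. ] 2.5 | scene [438.5  11.2] side [440.8  17.9]
R far1 [620.9 315.1 -11.4] 46.6 | scene [616.7 272.3] side [612.1 380.3]
R far2 [605.6 339.   56.3] 44.1 | scene [617.6 377.5] side [606.3 273.2]
R yel [372.4 316.  -29.3] 47.2 | scene [382.1 274.7] side [380.4 390.6]
R yel2 [387.6 355.7  73. ] 38.4 | scene [382.3 388.5] side [376.4 282.9]
B farL [ 615.1 -311.4   22.5] 0.3 | scene [ 616.2 -310.4] side [ 614.1 -309.2]
B farR [ 591.2 -207.6   21.1] 1.6 | scene [ 594.5 -205.1] side [ 589.1 -205.4]
B yL [ 381.5 -353.1   23.8] 0.4 | scene [ 382.1 -352.6] side [ 381.3 -353.3]
B yR [ 357.2 -252.2   10.7] 3.1 | scene [ 365.1 -248.4] side [ 356.6 -224.6]
rA foot front [ 669.3 -113.1]
rB foot front [664.9 116.7]
bC foot front [631.7   2. ]
bD foot front [520.6 117.8]
```

```bash
cat >> h.py <<'E'
import cv2
from workcell import r
wrap=lambda a:(a+np.pi)%(2*np.pi)-np.pi
ori=lambda ym:[np.pi,0,wrap(ym-np.pi/2)]
TR={'red':(np.array([497,329.]),-.03),'blue':(np.array([487.5,-280.]),.20)}
ZUP=235
def look(col,xy,ym,tag,z=120):
    s=r.state();im=r.get_image('wrist');im['s']=s
    cv2.imwrite(f'pics/{tag}.png',im['color'][:,:,::-1]);pickle.dump(im,open(f'{tag}.pkl','wb'))
    c=im['color'].astype(int);R,G,B=c[...,0],c[...,1],c[...,2]
    m=((R>90)&(R>2*G)&(R>2*B)) if col=='red' else ((B>80)&(B>1.7*R)&(B>1.3*G))
    m=cv2.morphologyEx(m.astype(np.uint8),cv2.MORPH_OPEN,np.ones((3,3),np.uint8))
    n,l,st,ce=cv2.connectedComponentsWithStats(m)
    best=None
    for i in range(1,n):
        if st[i,4]<150: continue
        p=onz(im,*ce[i],z);e=np.linalg.norm(p-xy)
        if best is None or e<best[0]: best=(e,i)
    i=best[1];pts=np.argwhere(l==i)[:,::-1].astype(np.float32)
    w=np.array([onz(im,*p,z) for p in cv2.boxPoints(cv2.minAreaRect(pts))])
    e=[w[1]-w[0],w[2]-w[1]];L=[np.linalg.norm(x) for x in e];k=int(L[1]>L[0])
    yy=np.arctan2(e[k][1],e[k][0])-np.pi/2   # mount x yaw mod pi
    yy=ym+(yy-ym+np.pi/2)%np.pi-np.pi/2
    return w.mean(0),yy,sorted(L)
def at(xy,z,ym): return [*xy,z],ori(ym)
E
python3 - <<'E'
from h import *
np.set_printoptions(precision=2,suppress=True)
d=pickle.load(open('d0.pkl','rb'));S,D=d['scene'],d['side']
c1=lambda x,y:(212+x/3-.33,135+y/3-.33); c2=lambda x,y:(180+x/2.35-.3,145+y/2.35-.3)
scr=onz(D,*c2(300,88),40);a=onz(S,*c1(151,237),120);b=onz(S,*c1(203,208),120)
v=scr-np.array([649,-117]);print('rA screw',scr,v,np.arctan2(-v[1],-v[0]),'edge',np.arctan2(*(b-a)[::-1])-np.pi/2)
for xy,ym in[((650,-117),.7),((640,110),-.64),((608,-4),-.65),((499,111),.9)]+[(TR[c][0]+k*55*np.array([np.cos(TR[c][1]),np.sin(TR[c][1])]),TR[c][1]) for c in TR for k in(1,-1)]:
    print([None if (q:=r.inverse_kinematics(*at(xy,z,ym))) is None else q[[0,5]] for z in (82,ZUP)])
# first look: blue D
r.command_gripper(0.6,40); t=r.state()['t']; r.goto(*at((499,111),ZUP,.9)); print(r.state()['t']-t, t)
print(look('blue',np.array([499,111]),.9,'w_bD'))
E
```

```text
rA screw [ 621.78 -148.8 ] [-27.22 -31.8 ] 0.862754419280102 edge 0.9223231561023617
[array([0.12, 0.58]), array([0.12, 0.58])]
[array([ 0.48, -1.12]), array([ 0.48, -1.12])]
[array([ 0.32, -0.97]), array([ 0.32, -0.97])]
[array([0.61, 0.29]), array([0.61, 0.29])]
[array([ 0.85, -0.88]), array([ 0.85, -0.88])]
[array([ 1.01, -1.04]), array([ 1.01, -1.04])]
[array([-0.13,  0.33]), array([-0.13,  0.33])]
[array([-0.21,  0.41]), array([-0.21,  0.41])]
2.1084 0.5833
(array([495.35, 114.43]), np.float64(0.9093436875836844), [np.float64(14.55454614577203), np.float64(50.652611147063325)])
```

View pics/w_bD.png

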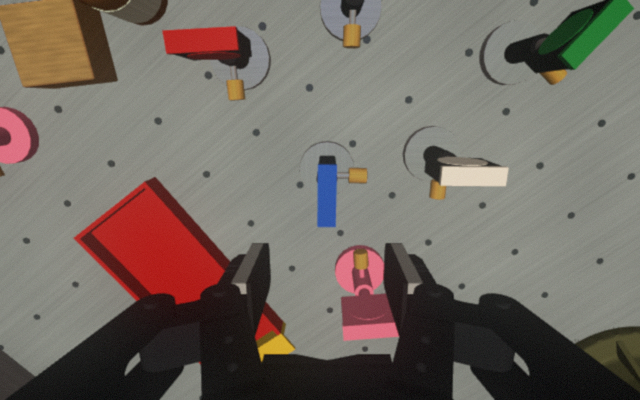

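The wrist view shows the blue top at (327,195) with its screw to the right at (357,175). The bar measures 14.6 × 50.7 mm, so the 120 mm height holds. Next I pick it up and place it.

```bash
cat >> h.py <<'E'
def pickplace(col,xy,ym,slot,tag,fresh=None):
    T=lambda:round(r.state()['t'],2)
    if fresh is None:
        r.goto(*at(xy,ZUP,ym)); p,y,L=look(col,np.array(xy),ym,tag)
        print(tag,p.round(1),round(y,3),np.round(L,1),T())
        assert abs(L[0]-14)<5 and abs(L[1]-50)<7 and np.linalg.norm(p-xy)<20
    else: p,y=fresh
    r.move_straight(*at(p,160,y),feed=200); r.move_straight(*at(p,83,y),feed=120)
    r.command_gripper(0,40); s=r.state(); zg=s['eef_pos'][2]
    print('grip',s['gripper_width'],s['gripper_force'],zg,s['contact_force'].round(1))
    r.move_straight(*at(p,ZUP,y),feed=180); s=r.state()
    print('lift',s['gripper_width'],s['gripper_force'],s['contact_force'].round(1),T())
    assert s['gripper_width']>.05
    c,ty=TR[col]; q=c+slot*np.array([np.cos(ty),np.sin(ty)])
    r.goto(*at(q,ZUP,ty)); r.move_straight(*at(q,110,ty),feed=180)
    r.move_straight(*at(q,90.0,ty),feed=40); s=r.state()
    print('down',s['eef_pos'].round(1),s['contact_force'].round(1))
    r.command_gripper(.45); r.move_straight(*at(q,ZUP,ty),feed=200); print('done',T())
E
python3 - <<'E'
from h import *
pickplace('blue',None,None,55,'x',fresh=(np.array([495.35,114.43]),.909))
print(look('blue',TR['blue'][0],TR['blue'][1],'p_bD',125))
cv2.imwrite('pics/scene1.png',r.get_image('scene')['color'][:,:,::-1])
E
```

```text
grip 0.15738313316956837 39.55627799034119 83.777864356945 [-0.4  0.3  2.8]
lift 0.15460020203200625 38.94384741783142 [-0.9 -0.5 -2. ] 5.47
down [ 541.4 -269.1   89.9] [ 0.7  0.2 -1.7]
done 9.63
(array([ 502.11464406, -294.05056861]), np.float64(1.7419462703186461), [np.float64(85.96350561108291), np.float64(165.79110663919985)])
```

View pics/p_bD.png

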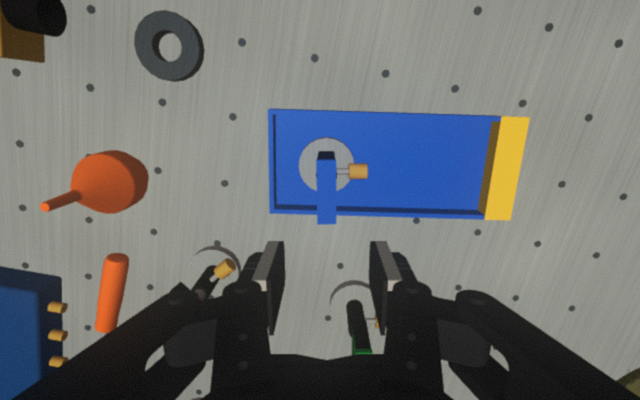

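The blue filter stands centred and aligned in the blue tray: foot at (327,165), screw at (357,171) pointing to the yellow end at (507,170). I'll do the other three the same way, starting with red B.

```bash
python3 - <<'E'
from h import *
r.command_gripper(.6)
pickplace('red',(640,110),-.64,55,'w_rB')
look('red',TR['red'][0],TR['red'][1],'p_rB',125)
E
```

```text
w_rB [638.3 112.9] -0.63 [13.8 50.6] 11.53
grip 0.16042117003587394 43.58622372150421 83.76120131874842 [-0.6  0.   1. ]
lift 0.15427004895742083 42.86199867725372 [ 0.2  0.2 -3.4] 14.25
down [551.9 327.3  89.9] [-0.1  0.9 -2.9]
done 17.89
```

View pics/p_rB.png

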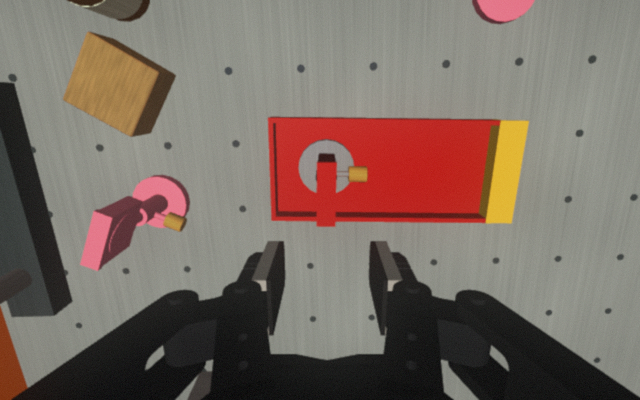

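The red filter stands at foot (327,167) in the red tray, with its screw at (357,174) pointing to the yellow end at (507,172). Two left.

```bash
python3 - <<'E'
from h import *
r.command_gripper(.6)
pickplace('blue',(608,-4),-.65,-55,'w_bC')
r.command_gripper(.6)
pickplace('red',(650,-117),.89,-55,'w_rA')
look('red',TR['red'][0],0,'p_rA',125)
a=r.get_image('scene')['color'][:,:,::-1][125:285,200:480]
cv2.imwrite('pics/scene2.png',cv2.resize(a,None,fx=2.8,fy=2.8,interpolation=2))
E
```

```text
w_bC [605.8  -2.7] -0.705 [14.9 51.4] 19.54
grip 0.15960044473041798 43.18728804588318 83.7097332300232 [ 0.2 -1.1  2.5]
lift 0.15625970448689536 42.522870898246765 [ 0.3  0.2 -2.3] 22.27
down [ 433.5 -291.    90. ] [ 0.1 -0.1 -2.1]
done 26.28
w_rA [ 646.  -116.3] 0.897 [14.6 50.7] 27.69
grip 0.16099140394333838 40.75984239578247 83.89051503615802 [-0.8 -0.4  3.3]
lift 0.16037504843064923 39.94980454444885 [ 0.3 -1.1 -3.2] 30.42
down [442.  330.6  89.9] [-0.4 -0.2 -3.3]
done 34.93
```

View pics/scene2.png

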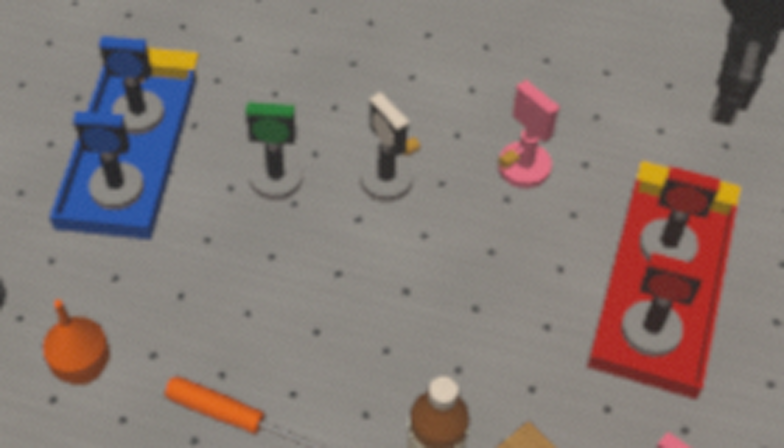

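View pics/p_rA.png

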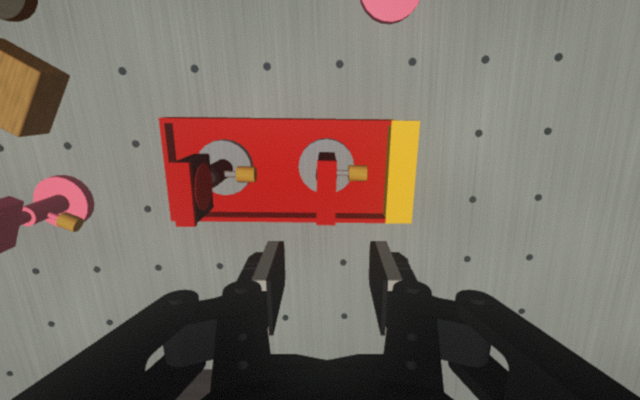

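All four filters stand in their trays: red feet at (225,168) and (327,167) in the wrist view, with screws pointing right to the yellow end, and blue feet at (137,108) and (115,185) in the scene crop. In that crop, green, white and the bystanders in view look undisturbed.

```bash
python3 -c "
from workcell import r
print(r.close_job(), r.state()['t'])"
```

```text
the job is handed in; nothing more can be done
the job is handed in; nothing more can be done
```

I put both red and both blue filters upright in their own trays with the thumbscrews towards the yellow ends, and handed the job in at about 35 s; the hand-in returned no verdict.

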